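# Drop three drive parts into their kit-board pockets

## Robot

A 7-joint arm with a two-finger parallel gripper is mounted at the origin on the work surface. World frame = base frame: x ahead of the robot, y to its left, z up, the work surface at z = 0. Lengths are in m, angles in rad, forces in N, time in s.
With the tool pointing down it reaches from about 0.4 to 0.85 m from the base axis. Payload 4.5 kg.
Tool frame: the origin (TCP) lies midway between the tips of the shut fingers; the grasp point (between the pads) lies 19 mm behind it; z points along the fingers, y is the direction in which the jaws open and shut (so a half turn about z gives the same grasp; the last joint's range is limited). The gripper opens to 88 mm and grips with 3 to 60 N. Pads are 18 mm wide; open, the fingers measure 123 mm over their backs; the gripper's body (75 mm by 187 mm) begins 45 mm behind the grasp point.
Start: joints at [-1.31, 0.689, -0.195, 1.565, 0.157, 0.902, -0.215], TCP at [0.141, 0.609, 0.239] pointing down, gripper open.
Joint ranges: [-3.01, 3.01], [-0.46, 2.08], [-1.47, 1.51], [0.13, 2.56], [-1, 4.14], [0.04, 2.09], [-2.66, 2.66]. Speed limits (rad/s): [2.57, 2.57, 3.14, 3.14, 3.14, 3.14, 3.14].

## Interface

Orientations are given as a unit quaternion [x, y, z, w].
In Python, from plant import r gives the robot as it stands. The module is installed in compiled form; this text tells all that it offers.
- The arm moves only by the shell command python3 -m jog 'ROWS' [FORCE]. ROWS is JSON, a list of rows, each an object with "translation": the shift along the tool's x, y, z in units of 40 mm (1.0 is 40 mm), a list of three; "twist": the turn about the tool's z in units of 6 degrees (1.0 is 6 degrees); "claw": the opening in per cent of the stroke, from 0 (shut) to 100 (fully open). A call has 1 to 20 rows; each row shifts and turns the commanded pose from where the row before left it, along the tool's axes as they then stand; what a row does not reach is not made up. A row lasts 1/12 s, in which the tool goes at most 41.7 mm and 7.16 degrees, less where a joint would pass 70% of its speed; a pose out of reach is approached as far as the arm can. A call is refused whole if a number of a shift passes 1 or a number of a turn 1, either way. A call with a gripper value outside its range is refused whole. The fingers move at their own pace and stop on an object; FORCE is the grip in N (left out, the last holds). Time passes only in rows, so rows that do not move let the fingers close. It gives the time, the measured TCP pose, the force and the opening at its end, in the units of the state.
- r.get_state(): the state, without advancing time (a new reading comes with each control period).
- r.snapshot(name): name is "scene" or "top" or "wrist"; returns a dict with "img" (420x560x3 uint8, red, green, blue), "fx", "fy", "cx", "cy" (pixels), "origin" and "rotation" of the camera in the world; the wrist camera has in their place "T_tool_cam" (4x4, takes a point from camera to tool coordinates, whose origin is the TCP and whose axes are the flange's). Camera axes: x right, y up, looking along -z (the intrinsics and any distortion apply to the point x, -y, -z); pixel columns grow to the right and rows downward; lengths in m; the calibration is good to about 2 mm. A picture is of the moment at which its call begins: read the wrist's pose just before it. There is no depth.
- r.finish_job(): hands the job in, once; it reports no verdict.
Trained networks look in the newest picture that a camera, given by its name, has taken for a name from the list of things; names that differ only in an ending like _2 or _b are one class to them, and where a whole thing is asked for, a point or a joint stands for the part that bears it (a point fixed in the world has none). Each returns a list of dicts, best first, with "confidence" (0 to 1); they miss things now and then, are a little off and sometimes report something else, mostly with a low value. They report only what shows in the picture. A call takes as long as a camera call. They do not tell look-alikes from the thing itself.
- r.spot_in(label, camera): "rect" ([left, top, right, bottom] in pixels, round what is visible of it).
- r.spot_point(label, camera): "location" ([row, column] in pixels: a listed point, or the origin of a listed thing).
The state is a dict: "clock": time; "q": joint angles; "qd": joint speeds; "joint_torque": joint torques, N m; "tool_pos": TCP position; "eef_rot": TCP orientation; "contact_force": force on the tool from outside, world axes, zero at the start; "moment": the same for the moment, N m; "opening": opening from 0.0 (shut) to 1.0 (fully open).
Only numpy, scipy, OpenCV 4.12 (cv2) and the standard library are available. Lean on these libraries where they do the work, as an engineer would, in place of code of your own. Each camera call takes 0.05 s, during which the arm holds its last target. There are 200 camera calls.

## Task

Make up the drive kit: one by one, put the orange roller into the round pocket, the small motor on its square gearbox into the square pocket and the pale aluminium guide with the fin into the long pocket of the green blocks, each upright and down on the pocket's floor. Let go only just over or inside the pocket, never from high up, do not tip a part over, and leave the yellow-capped jar, wrench, screwdriver and grooved pulley where they are.

Things in the scene. Friction and masses are not known exactly. Their poses are not given: they have to be found in the camera images.
- roller: Feed roller standing on end: orange tyre 58 mm diameter, 44 mm tall, with a steel hub 30 mm diameter on top of it up to 74 mm (grip the hub or the tyre). About 0.3 kg, loose. Origin: centre of the underside; z up along its axis.
- motor: Small gear motor standing on its gearbox: square steel box 50 x 50 mm, 36 mm tall (edges along x and y), with a dark upright motor cylinder 44 mm diameter on top, ribbed to 46 mm between heights 42 and 59 mm, up to 88 mm in all. About 0.55 kg, loose. Origin: centre of the underside; z up.
- guide: Pale aluminium strap guide: flat base 44 mm (x) by 84 mm (y), 22 mm tall, with an upright fin on its middle, 16 mm (x) by 50 mm (y), from 22 up to 70 mm, red discs on its faces. Grip the fin across x. About 0.32 kg, loose. Origin: centre of the underside; z up.
- nest_round_mouth (a point): Centre of the mouth of the round pocket: 68 mm diameter, 20 mm deep, black floor, in a fixed green block 100 (x) by 116 (y) by 28 mm. The mouth is level with the block's top, 38 mm above the table. Three such blocks stand side by side along their x on a blue board (10 mm thick, 320 x 136 mm), 102 mm apart, in any order. The pocket rims have a 3 mm chamfer. z up.
- nest_square_mouth (a point): Centre of the mouth of the square pocket: 60 mm (x) by 60 mm (y), 20 mm deep, in a fixed green block like the round one's, mouth 38 mm above the table.
- nest_long_mouth (a point): Centre of the mouth of the long pocket: 54 mm (x) by 94 mm (y), 20 mm deep, in a fixed green block like the round one's, mouth 38 mm above the table.
- jar: Bystander: white jar with a yellow cap, 56 mm diameter, 65 mm tall, loose. Origin: centre of the underside.
- wrench: Bystander: steel wrench 170 mm long lying along its x, loose. Origin: about the middle of its underside.
- screwdriver: Bystander: red-handled screwdriver 190 mm long lying along its x, loose. Origin: about the middle of its underside.
- pulley: Bystander: pale grooved aluminium pulley lying flat, 76 mm diameter, 24 mm tall, loose. Origin: centre of the underside.
Not all that is in view belongs to the job. Of the things shaped like the roller, the orange one is meant.

How it is judged:
At the end, for the whole second after the job is handed in: The roller is in the round, the motor in the square and the guide in the long pocket: each released, at rest, upright within 0.12 rad, within 12 mm of the pocket's centre seen from above and its underside at least 14 mm below the pocket's mouth (20 mm deep) (horizontal distance between roller and nest_round_mouth below 0.012 m and z of roller in the frame of nest_round_mouth below -0.014 m and angle between each of roller, motor, guide's own z axis and vertical below 0.12 rad and linear speed of each of roller, motor, guide below 0.02 m/s and contact force between each of roller, motor, guide and the fingers below 0.1 N and horizontal distance between motor and nest_square_mouth below 0.012 m and z of motor in the frame of nest_square_mouth below -0.014 m and horizontal distance between guide and nest_long_mouth below 0.012 m and z of guide in the frame of nest_long_mouth below -0.014 m); the robot touches nothing.
It fails at once if a part tipped by more than 0.7 rad (angle between any of roller, motor, guide's own z axis and vertical above 0.7 rad).
It fails at once if a part fell freely from high up (over 1.2 m/s out of the fingers, a fall of about 70 mm) ((linear speed of roller above 1.2 m/s and contact force between roller and the fingers below 0.1 N) or (linear speed of motor above 1.2 m/s and contact force between motor and the fingers below 0.1 N) or (linear speed of guide above 1.2 m/s and contact force between guide and the fingers below 0.1 N)).
It fails at once if the jar, wrench, screwdriver or pulley moved by more than 25 mm (distance of any of jar, wrench, screwdriver, pulley from where it was at the start of the episode above 0.025 m).
It also fails if it takes over 72 s, if anything falls off the work surface, if the arm or the gripper's body presses on something with over 40 N, if the wrist force passes 120 N, or if a joint passes its speed limit or range.

## Working session

There is one attempt and no reset: what is moved stays moved. The work goes in short steps, Python scripts to look and compute and a shell command to move; the robot and the scene stay as the last step left them, time stands still between calls to the robot, and variables do not carry over. Pictures are saved under pics/ and viewed, about 8 in all and at most 12, crops included, and the job is handed in when it is done.

```bash
mkdir -p pics; cat > h.py <<'E'
import numpy as np, cv2
from scipy.spatial.transform import Rotation as R
from plant import r
def snap(n,f=None):
    s=r.get_state(); d=r.snapshot(n)
    if f: cv2.imwrite('pics/'+f,d['img'][:,:,::-1])
    if n=='wrist':
        T=np.eye(4);T[:3,:3]=R.from_quat(s['eef_rot']).as_matrix();T[:3,3]=s['tool_pos']
        C=T@np.array(d['T_tool_cam']);d['origin']=C[:3,3];d['rotation']=C[:3,:3]
    return d
def world(d,row,col,z):
    v=np.array(d['rotation'])@np.array([(col-d['cx'])/d['fx'],-(row-d['cy'])/d['fy'],-1])
    o=np.array(d['origin']);return o+v*(z-o[2])/v[2]
def pix(d,p):
    c=np.array(d['rotation']).T@(np.array(p)-d['origin']);return d['cy']-d['fy']*c[1]/-c[2],d['cx']+d['fx']*c[0]/-c[2]
E
python3 - <<'E'
from h import *
np.set_printoptions(precision=3,suppress=True)
s=r.get_state();print(s['tool_pos'],R.from_quat(s['eef_rot']).as_matrix(),s['opening'])
for c in ['top','scene']:
    d=snap(c,c+'0.png');print(c,d['origin'],d['fx'],[k for k in d])
    for n,z in dict(roller=0,motor=0,guide=0,nest_round_mouth=.038,nest_square_mouth=.038,nest_long_mouth=.038,jar=0,pulley=0,wrench=0,screwdriver=0).items():
        for q in r.spot_point(n,c)[:3]:
            print(n,round(q['confidence'],2),np.round(q['location']),world(d,*q['location'],z)[:2])
E
```

```text
[0.14  0.608 0.238] [[-0.974  0.225 -0.   ]
 [ 0.225  0.974 -0.002]
 [-0.    -0.002 -1.   ]] 0.9980718947631203
top [ 0.383 -0.032  1.313] 489.3996804709589 ['img', 'fx', 'fy', 'cx', 'cy', 'origin', 'rotation']Traceback (most recent call last):
  File "<stdin>", line 8, in <module>
  File "h.py", line 12, in world
    v=np.array(d['rotation'])@np.array([(col-d['cx'])/d['fx'],-(row-d['cy'])/d['fy'],-1])
      ~~~~~~~~~~~~~~~~~~~~~~~^~~~~~~~~~~~~~~~~~~~~~~~~~~~~~~~~~~~~~~~~~~~~~~~~~~~~~~~~~~~
ValueError: matmul: Input operand 1 has a mismatch in its core dimension 0, with gufunc signature (n?,k),(k,m?)->(n?,m?) (size 3 is different from 4)
```

```bash
sed -i "s/    return d$/    else: d['rotation']=R.from_quat(d['rotation']).as_matrix()\n    return d/" h.py
python3 - <<'E'
from h import *
np.set_printoptions(precision=3,suppress=True)
for c in ['top','scene']:
    d=snap(c,c+'0.png');print(c,d['origin'],d['fx'],d['rotation'])
    for n,z in dict(roller=0,motor=0,guide=0,nest_round_mouth=.038,nest_square_mouth=.038,nest_long_mouth=.038,jar=0,pulley=0,wrench=0,screwdriver=0).items():
        for q in r.spot_point(n,c)[:3]:
            print(n,round(q['confidence'],2),np.round(q['location']),world(d,*q['location'],z)[:2])
E
```

```text
top [ 0.383 -0.032  1.313] 489.3996804709589 [[ 0.025  0.988 -0.151]
 [-1.     0.025 -0.001]
 [ 0.002  0.151  0.988]]
roller 0.98 [248. 300.] [ 0.476 -0.086]
roller 0.91 [204. 274.] [ 0.593 -0.014]
roller 0.69 [276. 330.] [ 0.404 -0.167]
motor 0.68 [255. 365.] [ 0.461 -0.261]
guide 0.7 [192. 317.] [ 0.627 -0.128]
guide 0.25 [141. 316.] [ 0.771 -0.125]
nest_round_mouth 0.89 [219. 211.] [0.542 0.152]
nest_square_mouth 0.71 [178. 200.] [0.65  0.185]
nest_long_mouth 0.95 [255. 217.] [0.448 0.132]
nest_long_mouth 0.6 [247. 300.] [ 0.475 -0.083]
nest_long_mouth 0.29 [219. 212.] [0.542 0.148]
jar 0.56 [188. 374.] [ 0.644 -0.284]
pulley 0.82 [247. 431.] [ 0.487 -0.437]
wrench 0.66 [139. 314.] [ 0.779 -0.119]
screwdriver 0.58 [214. 128.] [0.554 0.381]
screwdriver 0.27 [143. 319.] [ 0.768 -0.133]
scene [1.504 0.514 0.754] 424.7976467213047 [[-0.517 -0.46   0.722]
 [ 0.856 -0.297  0.424]
 [ 0.019  0.837  0.547]]
roller 0.81 [221. 279.] [ 0.589 -0.011]
roller 0.73 [200. 283.] [ 0.478 -0.061]
roller 0.56 [181. 269.] [ 0.402 -0.164]
motor 0.86 [180. 235.] [ 0.459 -0.268]
guide 0.79 [216. 238.] [ 0.636 -0.132]
nest_round_mouth 0.68 [225. 339.] [0.562 0.171]
nest_square_mouth 0.64 [181. 237.] [ 0.513 -0.222]
nest_square_mouth 0.63 [242. 327.] [0.647 0.175]
nest_long_mouth 0.59 [202. 346.] [0.435 0.14 ]
jar 0.79 [203. 197.] [ 0.649 -0.283]
pulley 0.64 [170. 196.] [ 0.481 -0.43 ]
pulley 0.23 [215. 240.] [ 0.629 -0.127]
wrench 0.9 [242. 216.] [ 0.774 -0.107]
screwdriver 0.61 [258. 407.] [0.551 0.373]
```

View pics/top0.png

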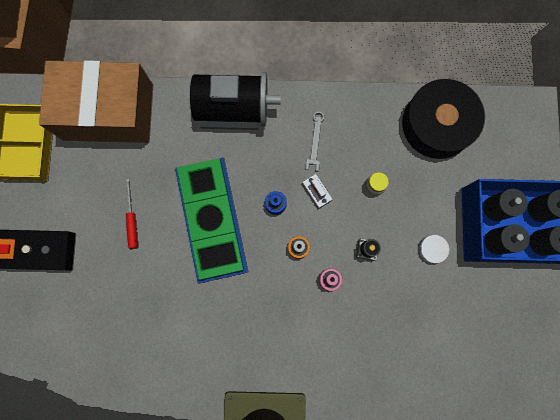

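```bash
cat >> h.py <<'E'
np.set_printoptions(precision=3,suppress=True)
def plan(p,jaw=None):
    "print shift in tool units to TCP p, and twist units so that jaw axis (tool y) has world angle jaw [deg] mod 180"
    s=r.get_state();M=R.from_quat(s['eef_rot']).as_matrix()
    print('tcp',np.array(s['tool_pos']),'F',np.array(s['contact_force']),'op',round(s['opening'],3),'t',s['clock'])
    print('shift units (before twist)',M.T@(np.array(p)-s['tool_pos'])/.04)
    a=np.degrees(np.arctan2(M[1,1],M[0,1]));print('jaw deg',round(a,1),'q7',round(s['q'][6],2))
    if jaw is not None: print('twist units',-((jaw-a+90)%180-90)/6)
def rect(m,d,z):
    n,l,st,_=cv2.connectedComponentsWithStats(m.astype(np.uint8));i=1+np.argmax(st[1:,4])
    c=max(cv2.findContours((l==i).astype(np.uint8),0,1)[0],key=len)[:,0]
    w=np.array([world(d,y,x,z)[:2] for x,y in c],np.float32)
    q=cv2.minAreaRect(w*1000);b=cv2.boxPoints(q)
    e=[b[1]-b[0],b[2]-b[1]];e=max(e,key=np.linalg.norm)
    return np.array(q[0]),np.array(q[1]),np.degrees(np.arctan2(e[1],e[0]))%180
E
python3 - <<'E'
from h import *
d=snap('top');h=cv2.cvtColor(d['img'],cv2.COLOR_RGB2HSV);H,S,V=[h[:,:,i].astype(int) for i in range(3)]
def sub(m,r0,r1,c0,c1): k=np.zeros_like(m);k[r0:r1,c0:c1]=1;return m&k
print('nest',rect((H>50)&(H<75)&(S>120)&(V>60),d,.038))
print('guide',rect(sub((S<40)&(V>150),165,215,295,340),d,.022))
print('roller',rect(sub((H<20)&(S>120),230,265,280,320),d,.044))
print('motor',rect(sub((V>120),230,275,345,385),d,.036))
plan([.48,.0,.40],90)
c=cv2.resize(d['img'][150:300,160:400],None,fx=3.3,fy=3.3,interpolation=2)
cv2.imwrite('pics/crop0.png',c[:,:,::-1])
E
```

```text
nest (array([546.06 , 156.165]), array([304.37 , 116.513]), np.float32(14.099207))
guide (array([ 629.73 , -127.564]), array([82.862, 42.121]), np.float32(34.115635))
roller (array([474.33 , -78.578]), array([54.84 , 58.783]), np.float32(136.16595))
motor (array([ 483.61 , -217.121]), array([78.784, 31.421]), np.float32(0.28801274))
tcp [0.141 0.609 0.239] F [-0.016  0.116  0.11 ] op 0.997 t 1.25
shift units (before twist) [-11.693 -12.927  -4.032]
jaw deg 77.0 q7 -0.22
twist units -2.165750777530531
```

View pics/crop0.png

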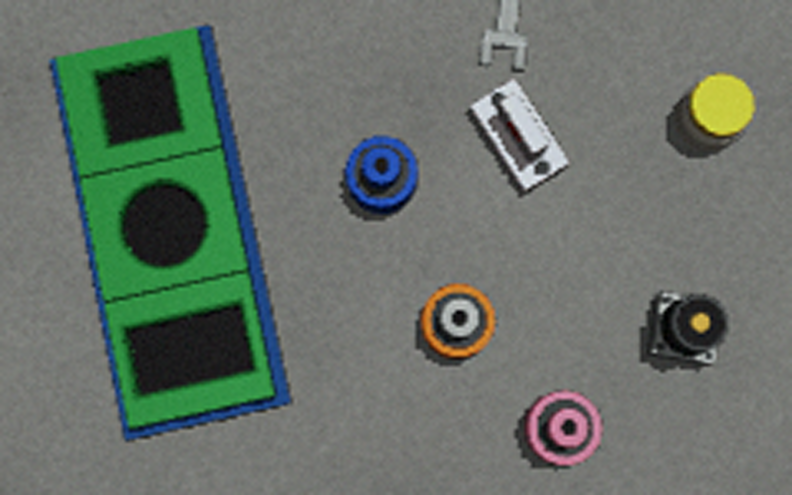

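```bash
python3 -m jog '[{"translation":[-0.6,-0.745,0],"twist":0,"claw":100},{"translation":[-0.6,-0.745,0],"twist":0,"claw":100},{"translation":[-0.6,-0.745,0],"twist":0,"claw":100},{"translation":[-0.6,-0.745,0],"twist":0,"claw":100},{"translation":[-0.6,-0.745,0],"twist":0,"claw":100},{"translation":[-0.6,-0.745,0],"twist":0,"claw":100},{"translation":[-0.6,-0.745,0],"twist":0,"claw":100},{"translation":[-0.6,-0.745,0],"twist":0,"claw":100},{"translation":[-0.6,-0.745,0],"twist":0,"claw":100},{"translation":[-0.6,-0.745,0],"twist":0,"claw":100},{"translation":[-0.6,-0.745,0],"twist":0,"claw":100},{"translation":[-0.6,-0.745,0],"twist":0,"claw":100},{"translation":[-0.6,-0.745,0],"twist":0,"claw":100},{"translation":[-0.6,-0.745,0],"twist":0,"claw":100},{"translation":[-0.6,-0.745,0],"twist":0,"claw":100},{"translation":[-0.6,-0.745,0],"twist":0,"claw":100},{"translation":[-0.6,-0.745,0],"twist":0,"claw":100},{"translation":[-0.6,-0.745,0],"twist":0,"claw":100},{"translation":[-0.6,-0.745,0],"twist":0,"claw":100},{"translation":[0,0,0],"twist":0,"claw":100}]' 25
python3 - <<'E'
from h import *
plan([.474,-.079,.25]);d=snap('wrist','w1.png');print(d['origin'],d['rotation'],d['fx'])
for p in ([.474,-.079,.044],[.474,-.079,.074],[.483,-.23,.036]): print(pix(d,p))
E
```

```text
clock: 2.92
tool_pos: [0.4605, -0.0535, 0.2387]
eef_rot: [0.119, 0.993, -0.002, 0.002]
contact_force: [-1.0, -0.2, -0.0]
opening: 0.999
tcp [ 0.46  -0.053  0.239] F [-1.    -0.186 -0.005] op 0.999 t 2.9167
shift units (before twist) [-0.48  -0.54  -0.279]
jaw deg 76.3 q7 1.1
[ 0.388 -0.035  0.383] [[ 0.237 -0.929 -0.285]
 [ 0.971  0.225  0.073]
 [-0.004 -0.294  0.956]] 301.7114681097326
(np.float64(192.9705020988516), np.float64(262.4346040119846))
(np.float64(200.4301900100062), np.float64(260.7177759005502))
(np.float64(225.88504904731565), np.float64(146.51168248469355))
```

View pics/w1.png

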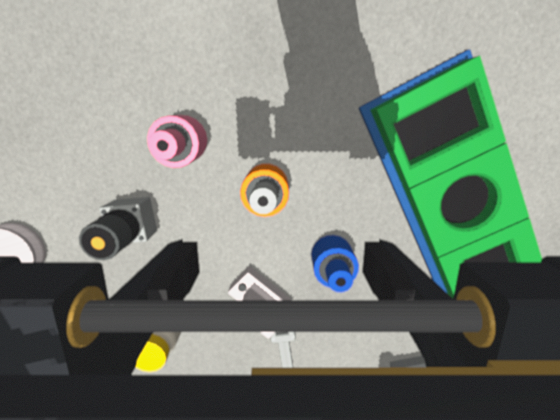

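```bash
python3 - <<'E'
from h import *
s=r.get_state()
for c in ['wrist']:
    d=snap(c);h=cv2.cvtColor(d['img'],cv2.COLOR_RGB2HSV);H,S,V=[h[:,:,i].astype(int) for i in range(3)]
    m=np.zeros_like(H);m[160:217,235:295]=1
    o=((H>8)&(H<25)&(S>140)&(V>190)&(m>0))
    print('orange',rect(o,d,.044))
    w=(S<40)&(V>130)&(m>0)&(np.hypot(np.arange(420)[:,None]-200,np.arange(560)[None]-262)<16)
    print('hub',rect(w,d,.074))
    for n in ['nest_round_mouth','nest_square_mouth','nest_long_mouth','motor','roller','guide']:
        for q in r.spot_point(n,c)[:2]: print(n,round(q['confidence'],2),np.round(q['location']),world(d,*q['location'],.038 if 'nest' in n else 0))
    im=d['img'].copy()
    C=np.array([.5461,.1562,.038]);a=np.radians(14.1);X=np.array([np.cos(a),np.sin(a),0]);Y=np.array([-X[1],X[0],0])
    def poly(P):
        cv2.polylines(im,[np.array([[round(v) for v in pix(d,p)[::-1]] for p in P],np.int32)],True,(255,0,0),1)
    B=lambda c,w,l:[c+sx*X*w/2+sy*Y*l/2 for sx,sy in((1,1),(1,-1),(-1,-1),(-1,1))]
    poly(B(C,.304,.116));poly(B(C-.102*X,.06,.1));poly(B(C+.102*X,.066,.066))
    poly([C+.037*(np.cos(t)*X+np.sin(t)*Y) for t in np.linspace(0,6.28,40)])
    cv2.imwrite('pics/w1o.png',cv2.resize(im[30:310,80:560],None,fx=1.6,fy=1.6,interpolation=2)[:,:,::-1])
E
```

```text
orange (array([473.421, -77.157]), array([54.928, 53.241]), np.float32(76.54391))
hub (array([473.937, -76.242]), array([28.541, 27.339]), np.float32(10.46695))
nest_square_mouth 0.64 [271. 488.] [0.642 0.181 0.038]
nest_long_mouth 0.92 [130. 436.] [0.448 0.131 0.038]
motor 0.91 [217. 131.] [ 0.474 -0.261  0.   ]
roller 0.81 [142. 180.] [ 0.396 -0.164  0.   ]
roller 0.72 [256. 328.] [ 0.594 -0.014  0.   ]
guide 0.82 [296. 256.] [ 0.632 -0.129 -0.   ]
```

View pics/w1o.png

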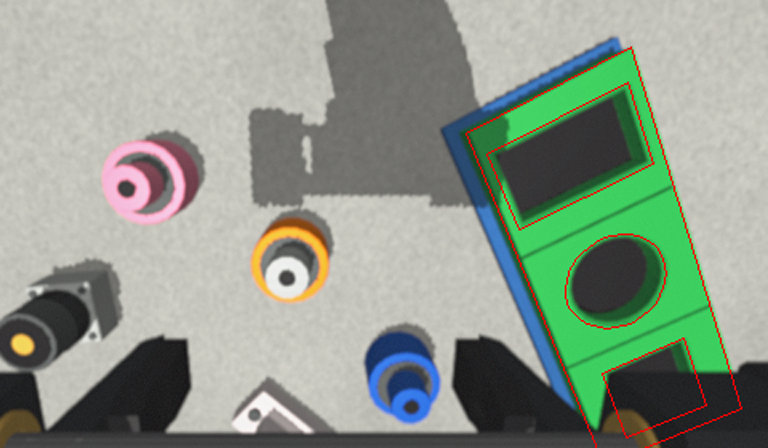

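```bash
python3 -m jog '[{"translation":[-0.47,-0.49,0],"twist":0,"claw":100},{"translation":[0,0,0.9],"twist":0,"claw":100},{"translation":[0,0,0.9],"twist":0,"claw":100},{"translation":[0,0,0.9],"twist":0,"claw":100},{"translation":[0,0,0.9],"twist":0,"claw":100},{"translation":[0,0,0.6],"twist":0,"claw":100},{"translation":[0,0,0.52],"twist":0,"claw":100},{"translation":[0,0,0],"twist":0,"claw":100},{"translation":[0,0,0],"twist":0,"claw":100}]' 25
python3 -c "
from h import *
plan([.474,-.077,.049])"
```

```text
clock: 4.07
tool_pos: [0.4709, -0.0676, 0.0495]
eef_rot: [0.112, 0.994, -0.0, -0.001]
contact_force: [-0.1, 0.1, -0.1]
opening: 0.998
tcp [ 0.471 -0.068  0.049] F [-0.12   0.087 -0.068] op 0.998 t 4.0667
shift units (before twist) [-0.127 -0.211  0.012]
jaw deg 77.1 q7 1.01
```

```bash
python3 -m jog '[{"translation":[-0.13,-0.21,0],"twist":0,"claw":100},{"translation":[0,0,0],"twist":0,"claw":100},{"translation":[0,0,0],"twist":0,"claw":0},{"translation":[0,0,0],"twist":0,"claw":0},{"translation":[0,0,0],"twist":0,"claw":0},{"translation":[0,0,0],"twist":0,"claw":0},{"translation":[0,0,0],"twist":0,"claw":0},{"translation":[0,0,0],"twist":0,"claw":0},{"translation":[0,0,0],"twist":0,"claw":0},{"translation":[0,0,0],"twist":0,"claw":0},{"translation":[0,0,0],"twist":0,"claw":0},{"translation":[0,0,0],"twist":0,"claw":0}]' 25
python3 -c "
from h import *
plan([.546,.156,.13])"
```

```text
clock: 5.07
tool_pos: [0.4746, -0.0777, 0.0498]
eef_rot: [0.113, 0.994, 0.0, -0.0]
contact_force: [1.0, 0.3, -0.4]
opening: 0.333
tcp [ 0.475 -0.078  0.05 ] F [ 1.031  0.253 -0.434] op 0.333 t 5.0667
shift units (before twist) [-0.426  6.094 -2.003]
jaw deg 77.0 q7 1.02
```

```bash
python3 -m jog '[{"translation":[0,0,-0.5],"twist":0,"claw":0},{"translation":[0,0,-0.7],"twist":0,"claw":0},{"translation":[0,0,-0.8],"twist":0,"claw":0},{"translation":[0,0.3,0],"twist":0,"claw":0},{"translation":[-0.05,0.6,0],"twist":0,"claw":0},{"translation":[-0.05,0.7,0],"twist":0,"claw":0},{"translation":[-0.05,0.7,0],"twist":0,"claw":0},{"translation":[-0.05,0.7,0],"twist":0,"claw":0},{"translation":[-0.05,0.7,0],"twist":0,"claw":0},{"translation":[-0.05,0.7,0],"twist":0,"claw":0},{"translation":[-0.05,0.7,0],"twist":0,"claw":0},{"translation":[-0.05,0.6,0],"twist":0,"claw":0},{"translation":[0,0.3,0],"twist":0,"claw":0},{"translation":[0,0.1,0],"twist":0,"claw":0},{"translation":[0,0,0],"twist":0,"claw":0},{"translation":[0,0,0],"twist":0,"claw":0}]'
python3 - <<'E'
from h import *
plan([.546,.156,.070])
d=snap('wrist','w2.png')
im=d['img'].copy();s=r.get_state();t=np.array(s['tool_pos'])
def circ(c,rad): cv2.polylines(im,[np.array([[round(v) for v in pix(d,c+rad*np.array([np.cos(a),np.sin(a),0]))[::-1]] for a in np.linspace(0,6.28,40)],np.int32)],True,(255,0,0),1)
circ(np.array([.546,.156,.038]),.037); b=t-[0,0,.049]; circ(b+[0,0,.044],.029);circ(b+[0,0,.074],.015)
cv2.imwrite('pics/w2o.png',cv2.resize(im[30:310,80:560],None,fx=1.6,fy=1.6)[:,:,::-1])
E
```

```text
clock: 6.4
tool_pos: [0.5442, 0.1538, 0.1294]
eef_rot: [0.114, 0.993, -0.001, -0.001]
contact_force: [-1.3, -0.4, -4.2]
opening: 0.334
tcp [0.544 0.154 0.129] F [-1.289 -0.361 -4.167] op 0.334 t 6.4
shift units (before twist) [-0.033  0.067  1.486]
jaw deg 76.9 q7 0.77
```

View pics/w2o.png

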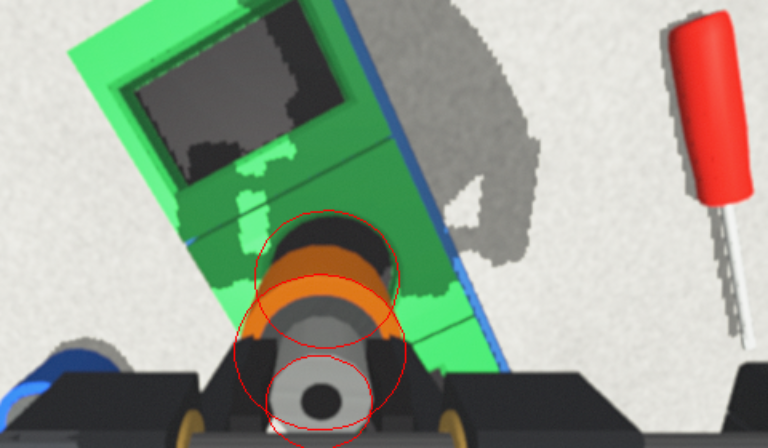

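```bash
python3 - <<'E'
from h import *
d=snap('wrist');t=np.array(r.get_state()['tool_pos']);M=d['rotation']
X=np.array([-.974,.226,0]);Z=np.array([0,0,1.])
for dz in (.049,.056):
  for tilt in (-.2,-.1,0,.1,.2):
    b=t-[0,0,dz];g=b+[0,0,.068]
    Q=R.from_rotvec(tilt*np.array([.226,.974,0])).as_matrix()
    f=lambda rr,h:[round((pix(d,g+Q@(X*rr+Z*(h-.068)))[0]-30)*1.6)]
    print(dz,tilt,'topfar',f(.029,.044),f(.027,.044),'bot',f(.029,0),f(.027,0),'hubtop',f(.015,.074),f(0,.074))
E
```

```text
0.049 -0.2 topfar [285] [290] bot [273] [278] hubtop [347] [399]
0.049 -0.1 topfar [279] [285] bot [258] [263] hubtop [350] [401]
0.049 0 topfar [274] [280] bot [243] [248] hubtop [355] [403]
0.049 0.1 topfar [270] [276] bot [229] [233] hubtop [359] [405]
0.049 0.2 topfar [267] [272] bot [215] [220] hubtop [365] [407]
0.056 -0.2 topfar [278] [284] bot [268] [273] hubtop [336] [387]
0.056 -0.1 topfar [273] [278] bot [254] [258] hubtop [340] [388]
0.056 0 topfar [268] [274] bot [239] [244] hubtop [344] [390]
0.056 0.1 topfar [264] [269] bot [225] [230] hubtop [348] [392]
0.056 0.2 topfar [261] [266] bot [212] [216] hubtop [353] [394]
```

```bash
python3 -m jog '[{"translation":[-0.03,0.07,0],"twist":0,"claw":0},{"translation":[0,0,0.4],"twist":0,"claw":0},{"translation":[0,0,0.4],"twist":0,"claw":0},{"translation":[0,0,0.3],"twist":0,"claw":0},{"translation":[0,0,0.2],"twist":0,"claw":0},{"translation":[0,0,0.2],"twist":0,"claw":0},{"translation":[0,0,0],"twist":0,"claw":0},{"translation":[0,0,0],"twist":0,"claw":0}]'
python3 -c "
from h import *
plan([.546,.156,.069])"
```

```text
clock: 7.17
tool_pos: [0.5469, 0.1587, 0.0698]
eef_rot: [0.113, 0.994, -0.0, -0.0]
contact_force: [-0.4, -0.0, -2.4]
opening: 0.331
tcp [0.547 0.159 0.07 ] F [-0.398 -0.03  -2.407] op 0.331 t 7.1667
shift units (before twist) [ 0.006 -0.07   0.019]
jaw deg 77.0 q7 0.74
```

```bash
python3 -m jog '[{"translation":[0,0,0],"twist":0,"claw":100},{"translation":[0,0,0],"twist":0,"claw":100},{"translation":[0,0,0],"twist":0,"claw":100},{"translation":[0,0,0],"twist":0,"claw":100},{"translation":[0,0,-0.5],"twist":0,"claw":100},{"translation":[0,0,-1],"twist":0,"claw":100},{"translation":[0,0,-1],"twist":0,"claw":100},{"translation":[0,0,-1],"twist":0,"claw":100},{"translation":[0,-0.6,0],"twist":0,"claw":100},{"translation":[0,-1,0],"twist":0,"claw":100},{"translation":[0,-1,0],"twist":0,"claw":100},{"translation":[0,-1,0],"twist":0,"claw":100},{"translation":[0,-1,0],"twist":0,"claw":100},{"translation":[0,-1,0],"twist":0,"claw":100},{"translation":[0,-1,0],"twist":0,"claw":100},{"translation":[0,-1,0],"twist":0,"claw":100},{"translation":[0,-1,0],"twist":0,"claw":100},{"translation":[0,-1,0],"twist":0,"claw":100},{"translation":[0,-0.6,0],"twist":0,"claw":100},{"translation":[0,0,0],"twist":0,"claw":100}]'
python3 - <<'E'
from h import *
plan([.474,-.26,.2])
d=snap('wrist','w3.png')
cv2.imwrite('pics/w3o.png',cv2.resize(d['img'][:320,80:560],None,fx=1.6,fy=1.6,interpolation=2)[:,:,::-1])
print(r.spot_in('motor','wrist')[:1],r.spot_point('motor','wrist')[:1])
E
```

```text
clock: 8.83
tool_pos: [0.4525, -0.246, 0.21]
eef_rot: [0.118, 0.993, -0.002, -0.0]
contact_force: [-0.1, 0.6, 0.7]
opening: 1.0
tcp [ 0.453 -0.246  0.21 ] F [-0.079  0.567  0.673] op 1.0 t 8.8333
shift units (before twist) [-0.604 -0.212  0.252]
jaw deg 76.4 q7 1.48
[] [{'location': [195.7, 272.1], 'confidence': 0.57}]
```

View pics/w3o.png

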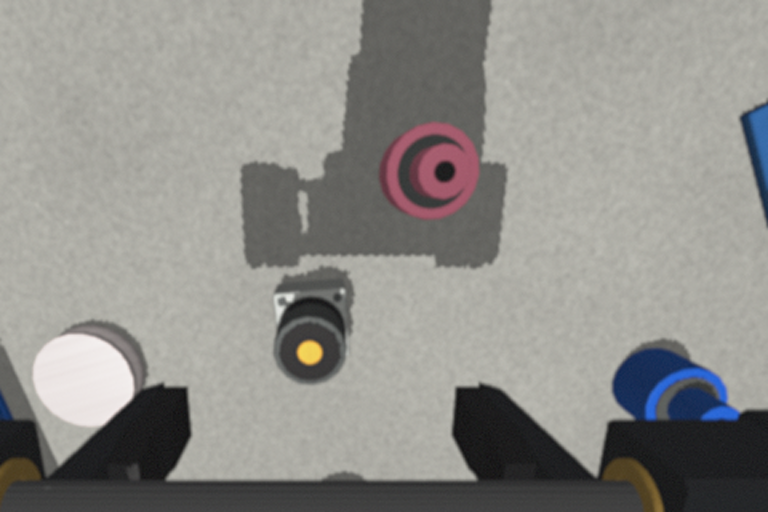

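```bash
python3 - <<'E'
from h import *
d=snap('wrist');s=r.get_state()
w=lambda x,y,z:world(d,y/1.6,80+x/1.6,z)
a,b=w(275,293,.036),w(346,287,.036);e=b-a;print('edge',a,b,np.linalg.norm(e),np.degrees(np.arctan2(e[1],e[0])))
n=np.array([-e[1],e[0],0])/np.linalg.norm(e);n*=np.sign(n[0])
print('centre from edge',(a+b)/2+.025*n)
c,l=w(310,349,.088),w(274,349,.088);rr=w(346,349,.088);print('disc',c,l,rr,np.linalg.norm(l-rr))
# gearbox edge line fit check: left corner of nearest far pts
h=cv2.cvtColor(d['img'],cv2.COLOR_RGB2HSV);sub=h[170:245,245:305];ye=((sub[...,0]>15)&(sub[...,0]<35)&(sub[...,1]>120));y,x=np.nonzero(ye);print('yellow',world(d,170+y.mean(),245+x.mean(),.088))
E
```

```text
edge [ 0.45  -0.269  0.036] [ 0.457 -0.221  0.036] 0.04819306869423536 81.96888448942708
centre from edge [ 0.478 -0.248  0.036]
disc [ 0.477 -0.249  0.088] [ 0.472 -0.27   0.088] [ 0.481 -0.229  0.088] 0.04226066537963705
yellow [ 0.475 -0.259  0.088]
```

```bash
python3 -m jog '[{"translation":[-0.4,0.05,0],"twist":0,"claw":100},{"translation":[-0.22,0.02,0],"twist":0,"claw":100},{"translation":[0,0,0],"twist":0,"claw":100},{"translation":[0,0,0.7],"twist":0,"claw":100},{"translation":[0,0,0.8],"twist":0,"claw":100},{"translation":[0,0,0.8],"twist":0,"claw":100},{"translation":[0,0,0.6],"twist":0,"claw":100},{"translation":[0,0,0],"twist":0,"claw":100},{"translation":[0,0,0],"twist":0,"claw":100}]'
python3 - <<'E'
from h import *
plan([.477,-.249,.060])
d=snap('wrist');h=cv2.cvtColor(d['img'],cv2.COLOR_RGB2HSV);H,S,V=[h[...,i].astype(int) for i in range(3)]
m=((H>15)&(H<35)&(S>120));n,l,st,ce=cv2.connectedComponentsWithStats(m.astype(np.uint8))
for i in range(1,n):
    if st[i,4]>30: print(ce[i],st[i],world(d,ce[i][1],ce[i][0],.088))
cv2.imwrite('pics/w4.png',d['img'][:,:,::-1])
E
```

```text
clock: 9.78
tool_pos: [0.4793, -0.2405, 0.0933]
eef_rot: [0.112, 0.994, 0.0, -0.001]
contact_force: [0.5, -1.2, -0.3]
opening: 0.999
tcp [ 0.479 -0.241  0.093] F [ 0.484 -1.188 -0.342] op 0.999 t 9.7833
shift units (before twist) [ 0.005 -0.219  0.834]
jaw deg 77.1 q7 1.39
[244.948 251.111] [232 239  27  25 540] [ 0.475 -0.259  0.088]
[ 80.623 317.039] [  66  286   39   62 1089] [ 0.494 -0.364  0.088]
[480.279 316.94 ] [ 457  286   39   62 1094] [ 0.547 -0.136  0.088]
[431.837 369.647] [ 252  360  308   15 2614] [ 0.579 -0.166  0.088]
```

View pics/w4.png

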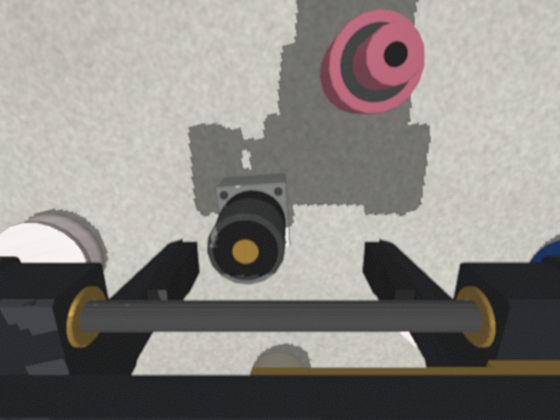

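```bash
python3 - <<'E'
from h import *
d=snap('wrist','w5.png');g=d['img'][165:215,205:300]
cv2.imwrite('pics/w5c.png',cv2.resize(g,None,fx=8,fy=8,interpolation=2)[:,:,::-1])
h=cv2.cvtColor(d['img'],cv2.COLOR_RGB2HSV);H,S,V=[h[...,i].astype(int) for i in range(3)]
m=((H>15)&(H<35)&(S>120));m[:,:225]=0;m[:,270:]=0;m[280:]=0;y,x=np.nonzero(m);print(world(d,y.mean(),x.mean(),.088))
plan([.475,-.259,.060])
E
```

```text
[ 0.475 -0.259  0.088]
tcp [ 0.481 -0.242  0.095] F [ 0.6    0.433 -0.453] op 0.999 t 9.8833
shift units (before twist) [ 0.047 -0.459  0.881]
jaw deg 77.0 q7 1.39
```

View pics/w5c.png

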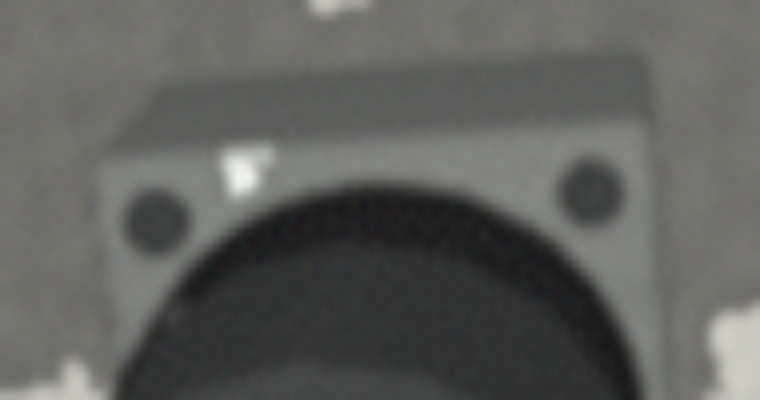

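```bash
python3 - <<'E'
from h import *
d=snap('wrist')
a,b=world(d,184.6,217.5,.036),world(d,180,286,.036);e=b-a;print(a,b,np.linalg.norm(e),np.degrees(np.arctan2(e[1],e[0])))
n=np.array([-e[1],e[0],0])/np.linalg.norm(e);n*=np.sign(n[0]);print((a+b)/2+.025*n)
plan([.475,-.2585,.060])
E
```

```text
[ 0.447 -0.278  0.036] [ 0.455 -0.231  0.036] 0.04761463144582815 80.98606730830002
[ 0.476 -0.259  0.036]
tcp [ 0.481 -0.242  0.096] F [-0.053 -0.051  0.372] op 0.998 t 9.9333
shift units (before twist) [ 0.057 -0.441  0.889]
jaw deg 77.0 q7 1.39
```

```bash
python3 -m jog '[{"translation":[0.05,-0.25,0],"twist":0,"claw":100},{"translation":[0,-0.21,0],"twist":0,"claw":100},{"translation":[0,0,0],"twist":0,"claw":100},{"translation":[0,0,0.5],"twist":0,"claw":100},{"translation":[0,0,0.38],"twist":0,"claw":100},{"translation":[0,0,0],"twist":0,"claw":100},{"translation":[0,0,0],"twist":0,"claw":0},{"translation":[0,0,0],"twist":0,"claw":0},{"translation":[0,0,0],"twist":0,"claw":0},{"translation":[0,0,0],"twist":0,"claw":0},{"translation":[0,0,0],"twist":0,"claw":0},{"translation":[0,0,0],"twist":0,"claw":0},{"translation":[0,0,0],"twist":0,"claw":0},{"translation":[0,0,0],"twist":0,"claw":0},{"translation":[0,0,0],"twist":0,"claw":0},{"translation":[0,0,0],"twist":0,"claw":0}]' 30
python3 -c "
from h import *
plan([.645,.181,.16],100.1)"
```

```text
clock: 11.27
tool_pos: [0.474, -0.2593, 0.0589]
eef_rot: [0.113, 0.994, -0.0, 0.0]
contact_force: [-0.4, 0.1, 3.4]
opening: 0.491
tcp [ 0.474 -0.259  0.059] F [-0.399  0.149  3.391] op 0.491 t 11.2667
shift units (before twist) [-1.692 11.686 -2.528]
jaw deg 77.0 q7 1.4
twist units -3.848925275512663
```

```bash
python3 -m jog '[{"translation":[0,0,-0.5],"twist":0,"claw":0},{"translation":[0,0,-0.7],"twist":0,"claw":0},{"translation":[0,0,-0.8],"twist":0,"claw":0},{"translation":[0,0,-0.6],"twist":0,"claw":0},{"translation":[0,0.3,0],"twist":0,"claw":0},{"translation":[-0.1,0.6,0],"twist":0,"claw":0},{"translation":[-0.13,0.9,0],"twist":0,"claw":0},{"translation":[-0.13,0.9,0],"twist":0,"claw":0},{"translation":[-0.13,0.9,0],"twist":0,"claw":0},{"translation":[-0.13,0.9,0],"twist":0,"claw":0},{"translation":[-0.13,0.9,0],"twist":0,"claw":0},{"translation":[-0.13,0.9,0],"twist":0,"claw":0},{"translation":[-0.13,0.9,0],"twist":0,"claw":0},{"translation":[-0.13,0.9,0],"twist":0,"claw":0},{"translation":[-0.13,0.9,0],"twist":0,"claw":0},{"translation":[-0.13,0.9,0],"twist":0,"claw":0},{"translation":[-0.13,0.9,0],"twist":0,"claw":0},{"translation":[-0.1,0.6,0],"twist":0,"claw":0},{"translation":[-0.1,0.3,0],"twist":0,"claw":0},{"translation":[0,0,0],"twist":0,"claw":0}]'
python3 -m jog '[{"translation":[0,0,0],"twist":-0.7,"claw":0},{"translation":[0,0,0],"twist":-0.9,"claw":0},{"translation":[0,0,0],"twist":-0.9,"claw":0},{"translation":[0,0,0],"twist":-0.8,"claw":0},{"translation":[0,0,0],"twist":-0.55,"claw":0},{"translation":[0,0,0],"twist":0,"claw":0},{"translation":[0,0,0],"twist":0,"claw":0},{"translation":[0,0,0],"twist":0,"claw":0}]'
python3 -c "
from h import *
plan([.645,.181,.08],100.1)"
```

```text
clock: 12.93
tool_pos: [0.6453, 0.1875, 0.1602]
eef_rot: [0.11, 0.994, 0.002, -0.001]
contact_force: [0.5, 0.9, -4.0]
opening: 0.496
clock: 13.6
tool_pos: [0.6457, 0.1806, 0.1617]
eef_rot: [-0.087, 0.996, -0.0, -0.001]
contact_force: [-0.8, -0.0, -3.9]
opening: 0.49
tcp [0.646 0.181 0.162] F [-0.769 -0.019 -3.867] op 0.49 t 13.6
shift units (before twist) [0.012 0.016 2.043]
jaw deg 100.0 q7 1.17
twist units -0.01698114458343743
```

```bash
python3 -m jog '[{"translation":[0,0,0.5],"twist":0,"claw":0},{"translation":[0,0,0.5],"twist":0,"claw":0},{"translation":[0,0,0.3],"twist":0,"claw":0},{"translation":[0,0,0],"twist":0,"claw":0},{"translation":[0,0,0],"twist":0,"claw":0},{"translation":[0,0,0],"twist":0,"claw":0}]'
python3 - <<'E'
from h import *
plan([.645,.181,.078],100.1)
d=snap('wrist');im=d['img'].copy();t=np.array(r.get_state()['tool_pos'])
a=np.radians(14.1);X=np.array([np.cos(a),np.sin(a),0]);Y=np.array([-X[1],X[0],0])
k=3;im=cv2.resize(im,None,fx=k,fy=k,interpolation=2)
def poly(c,w,col): cv2.polylines(im,[np.array([[round(v*k) for v in pix(d,c+sx*X*w/2+sy*Y*w/2)[::-1]] for sx,sy in((1,1),(1,-1),(-1,-1),(-1,1))],np.int32)],True,col,1)
poly(np.array([.645,.181,.038]),.066,(255,0,0))
b=t-[0,0,.059];b[:2]+=[.001,0];poly(b,.05,(255,255,0));poly(b+[0,0,.036],.05,(255,0,255))
rr,cc=pix(d,b);y0=int(max(0,rr*k-330));x0=int(cc*k-380)
cv2.imwrite('pics/w6o.png',im[y0:y0+560,x0:x0+760,::-1])
E
```

```text
clock: 14.1
tool_pos: [0.6472, 0.1817, 0.1116]
eef_rot: [-0.088, 0.996, 0.0, 0.001]
contact_force: [0.5, 0.2, -4.6]
opening: 0.49
tcp [0.647 0.182 0.112] F [ 0.479  0.237 -4.625] op 0.49 t 14.1
shift units (before twist) [ 0.058 -0.008  0.839]
jaw deg 100.1 q7 1.15
twist units -0.0019017742792020915
```

View pics/w6o.png

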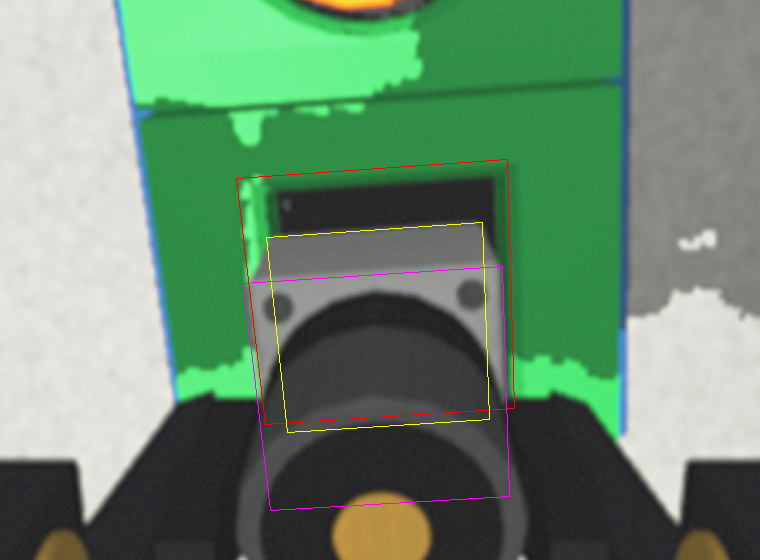

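```bash
python3 -m jog '[{"translation":[0.05,0,0],"twist":0,"claw":0},{"translation":[0,0,0.3],"twist":0,"claw":0},{"translation":[0,0,0.25],"twist":0,"claw":0},{"translation":[0,0,0.2],"twist":0,"claw":0},{"translation":[0,0,0.07],"twist":0,"claw":0},{"translation":[0,0,0],"twist":0,"claw":0},{"translation":[0,0,0],"twist":0,"claw":0},{"translation":[0,0,0],"twist":0,"claw":0}]'
python3 -c "
from h import *
plan([.645,.181,.077],100.1)"
```

```text
clock: 14.82
tool_pos: [0.6444, 0.181, 0.0774]
eef_rot: [-0.088, 0.996, 0.0, -0.0]
contact_force: [0.9, -0.3, -4.7]
opening: 0.493
tcp [0.644 0.181 0.077] F [ 0.886 -0.343 -4.669] op 0.493 t 14.8167
shift units (before twist) [-0.014 -0.002  0.01 ]
jaw deg 100.1 q7 1.13
twist units 0.001555725915954061
```

```bash
python3 -m jog '[{"translation":[0,0,0],"twist":0,"claw":100},{"translation":[0,0,0],"twist":0,"claw":100},{"translation":[0,0,0],"twist":0,"claw":100},{"translation":[0,0,0],"twist":0,"claw":100},{"translation":[0,0,-0.5],"twist":0,"claw":100},{"translation":[0,0,-1],"twist":0,"claw":100},{"translation":[0,0,-1],"twist":0,"claw":100},{"translation":[0,0,-0.8],"twist":0,"claw":100},{"translation":[0.1,-0.5,0],"twist":0,"claw":100},{"translation":[0.23,-0.9,0],"twist":0,"claw":100},{"translation":[0.23,-0.9,0],"twist":0,"claw":100},{"translation":[0.23,-0.9,0],"twist":0,"claw":100},{"translation":[0.23,-0.9,0],"twist":0,"claw":100},{"translation":[0.23,-0.9,0],"twist":0,"claw":100},{"translation":[0.23,-0.9,0],"twist":0,"claw":100},{"translation":[0.23,-0.9,0],"twist":0,"claw":100},{"translation":[0.1,-0.5,0],"twist":0,"claw":100},{"translation":[0,0,0],"twist":0,"claw":100}]'
python3 -m jog '[{"translation":[0,0,0],"twist":-0.8,"claw":100},{"translation":[0,0,0],"twist":-1,"claw":100},{"translation":[0,0,0],"twist":-1,"claw":100},{"translation":[0,0,0],"twist":-0.8,"claw":100},{"translation":[0,0,0],"twist":-0.4,"claw":100},{"translation":[0,0,0],"twist":0,"claw":100},{"translation":[0,0,0],"twist":0,"claw":100},{"translation":[0,0,0],"twist":0,"claw":100},{"translation":[0,0,0],"twist":0,"claw":100}]'
python3 - <<'E'
from h import *
plan([.630,-.128,.03],124.1)
d=snap('wrist');im=d['img'].copy()
h=cv2.cvtColor(d['img'],cv2.COLOR_RGB2HSV);H,S,V=[h[...,i].astype(int) for i in range(3)]
p=pix(d,[.630,-.128,.022]);print(p)
for q in r.spot_point('guide','wrist')[:2]: print(q,world(d,*q['location'],0))
k=2;im=cv2.resize(im,None,fx=k,fy=k,interpolation=2)
a=np.radians(34.1);Y=np.array([np.cos(a),np.sin(a),0]);X=np.array([Y[1],-Y[0],0])
def poly(c,w,l,col): cv2.polylines(im,[np.array([[round(v*k) for v in pix(d,c+sx*X*w/2+sy*Y*l/2)[::-1]] for sx,sy in((1,1),(1,-1),(-1,-1),(-1,1))],np.int32)],True,col,1)
c=np.array([.6297,-.1276,.022]);poly(c,.044,.084,(255,0,0));poly(c+[0,0,.048],.016,.05,(255,0,255))
x0=max(0,int(p[1]*k-300));y0=max(0,int(p[0]*k-300))
cv2.imwrite('pics/w7o.png',im[y0:y0+520,x0:x0+700,::-1]);print(x0,y0)
E
```

```text
clock: 16.32
tool_pos: [0.6236, -0.1279, 0.2099]
eef_rot: [-0.083, 0.997, -0.003, -0.0]
contact_force: [-0.3, -1.1, -0.4]
opening: 0.997
clock: 17.07
tool_pos: [0.6246, -0.1188, 0.21]
eef_rot: [-0.293, 0.956, -0.0, 0.0]
contact_force: [0.3, -0.1, -0.5]
opening: 1.0
tcp [ 0.625 -0.119  0.21 ] F [ 0.266 -0.1   -0.484] op 1.0 t 17.0667
shift units (before twist) [ 0.018 -0.265  4.501]
jaw deg 124.1 q7 1.93
twist units -0.0018558545724189912
(np.float64(178.4708644268411), np.float64(271.88314369771365))
{'location': [175.5, 274.2], 'confidence': 0.91} [ 0.63  -0.126  0.   ]
243 56
```

View pics/w7o.png

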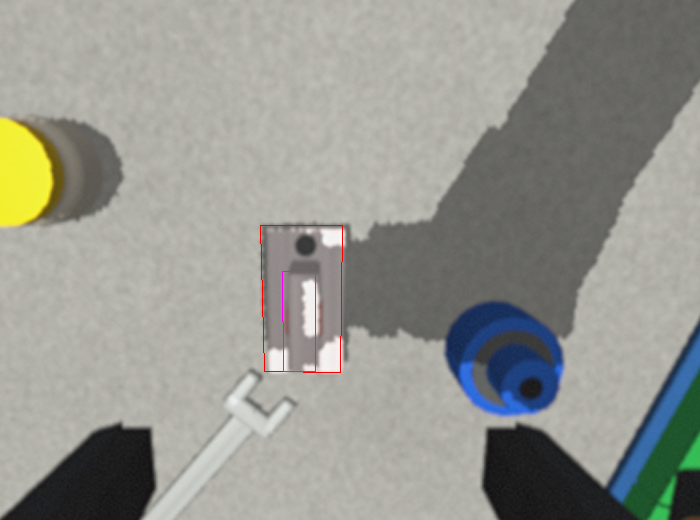

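```bash
python3 -m jog '[{"translation":[0.02,-0.23,0],"twist":0,"claw":100},{"translation":[0,0,0.5],"twist":0,"claw":100},{"translation":[0,0,0.9],"twist":0,"claw":100},{"translation":[0,0,0.9],"twist":0,"claw":100},{"translation":[0,0,0.9],"twist":0,"claw":100},{"translation":[0,0,0.7],"twist":0,"claw":100},{"translation":[0,0,0.5],"twist":0,"claw":100},{"translation":[0,0,0],"twist":0,"claw":100},{"translation":[0,0,0],"twist":0,"claw":100},{"translation":[0,0,0],"twist":0,"claw":100}]'
python3 -c "
from h import *
plan([.629,-.1265,.030],124.1)"
```

```text
clock: 18.0
tool_pos: [0.6303, -0.1276, 0.0352]
eef_rot: [-0.293, 0.956, -0.0, 0.001]
contact_force: [0.1, -0.2, -0.3]
opening: 1.001
tcp [ 0.63  -0.128  0.035] F [ 0.051 -0.197 -0.253] op 1.001 t 18.0
shift units (before twist) [0.012 0.042 0.13 ]
jaw deg 124.1 q7 1.84
twist units -0.0037309669863176964
```

```bash
python3 -m jog '[{"translation":[0.01,0.03,0.12],"twist":0,"claw":100},{"translation":[0,0,0],"twist":0,"claw":100},{"translation":[0,0,0],"twist":0,"claw":0},{"translation":[0,0,0],"twist":0,"claw":0},{"translation":[0,0,0],"twist":0,"claw":0},{"translation":[0,0,0],"twist":0,"claw":0},{"translation":[0,0,0],"twist":0,"claw":0},{"translation":[0,0,0],"twist":0,"claw":0},{"translation":[0,0,0],"twist":0,"claw":0},{"translation":[0,0,0],"twist":0,"claw":0},{"translation":[0,0,0],"twist":0,"claw":0},{"translation":[0,0,0],"twist":0,"claw":0},{"translation":[0,0,0],"twist":0,"claw":0},{"translation":[0,0,0],"twist":0,"claw":0},{"translation":[0,0,-0.5],"twist":0,"claw":0},{"translation":[0,0,-0.8],"twist":0,"claw":0},{"translation":[0,0,-0.8],"twist":0,"claw":0},{"translation":[0,0,-0.8],"twist":0,"claw":0},{"translation":[0,0,0],"twist":0,"claw":0},{"translation":[0,0,0],"twist":0,"claw":0}]' 30
python3 -c "
from h import *
plan([.447,.131,.145],14.1)"
```

```text
clock: 19.67
tool_pos: [0.629, -0.1267, 0.1467]
eef_rot: [-0.293, 0.956, -0.001, 0.002]
contact_force: [-0.4, 0.8, -2.8]
opening: 0.178
tcp [ 0.629 -0.127  0.147] F [-0.412  0.843 -2.823] op 0.178 t 19.6667
shift units (before twist) [0.157 7.885 0.024]
jaw deg 124.1 q7 1.91
twist units -11.668271710771018
```

```bash
python3 -m jog '[{"translation":[0.01,0.4,0],"twist":0,"claw":0},{"translation":[0.02,0.8,0],"twist":0,"claw":0},{"translation":[0.02,0.9,0],"twist":0,"claw":0},{"translation":[0.02,0.9,0],"twist":0,"claw":0},{"translation":[0.02,0.9,0],"twist":0,"claw":0},{"translation":[0.02,0.9,0],"twist":0,"claw":0},{"translation":[0.02,0.9,0],"twist":0,"claw":0},{"translation":[0.02,0.9,0],"twist":0,"claw":0},{"translation":[0.01,0.8,0],"twist":0,"claw":0},{"translation":[0,0.45,0],"twist":0,"claw":0},{"translation":[0,0,0],"twist":0,"claw":0}]'
python3 -m jog '[{"translation":[0,0,0],"twist":0.5,"claw":0},{"translation":[0,0,0],"twist":1,"claw":0},{"translation":[0,0,0],"twist":1,"claw":0},{"translation":[0,0,0],"twist":1,"claw":0},{"translation":[0,0,0],"twist":1,"claw":0},{"translation":[0,0,0],"twist":1,"claw":0},{"translation":[0,0,0],"twist":1,"claw":0},{"translation":[0,0,0],"twist":1,"claw":0},{"translation":[0,0,0],"twist":1,"claw":0},{"translation":[0,0,0],"twist":1,"claw":0},{"translation":[0,0,0],"twist":1,"claw":0},{"translation":[0,0,0],"twist":1,"claw":0},{"translation":[0,0,0],"twist":1,"claw":0},{"translation":[0,0,0],"twist":1,"claw":0},{"translation":[0,0,0],"twist":1,"claw":0},{"translation":[0,0,0],"twist":1,"claw":0},{"translation":[0,0,0],"twist":1,"claw":0},{"translation":[0,0,0],"twist":1,"claw":0},{"translation":[0,0,0],"twist":0.8,"claw":0},{"translation":[0,0,0],"twist":0,"claw":0}]'
python3 -c "
from h import *
plan([.447,.131,.085],14.1)"
```

```text
clock: 20.58
tool_pos: [0.4428, 0.134, 0.144]
eef_rot: [-0.297, 0.955, 0.001, -0.002]
contact_force: [0.6, 0.5, -2.6]
opening: 0.179
clock: 22.25
tool_pos: [0.4462, 0.1288, 0.1441]
eef_rot: [0.615, 0.789, -0.001, -0.0]
contact_force: [-0.2, 0.6, -2.3]
opening: 0.181
tcp [0.446 0.129 0.144] F [-0.215  0.575 -2.305] op 0.181 t 22.25
shift units (before twist) [0.051 0.036 1.477]
jaw deg 14.1 q7 0.17
twist units 0.005792840161821762
```

View overlay.

```bash
python3 -m jog '[{"translation":[0.05,0.03,0.5],"twist":0,"claw":0},{"translation":[0,0,0.6],"twist":0,"claw":0},{"translation":[0,0,0.35],"twist":0,"claw":0},{"translation":[0,0,0],"twist":0,"claw":0},{"translation":[0,0,0],"twist":0,"claw":0},{"translation":[0,0,0],"twist":0,"claw":0}]'
python3 - <<'E'
from h import *
plan([.447,.131,.049],14.1)
d=snap('wrist');im=d['img'].copy();t=np.array(r.get_state()['tool_pos'])
a=np.radians(14.1);X=np.array([np.cos(a),np.sin(a),0]);Y=np.array([-X[1],X[0],0]);k=2
im=cv2.resize(im,None,fx=k,fy=k,interpolation=2)
def poly(c,w,l,col): cv2.polylines(im,[np.array([[round(v*k) for v in pix(d,c+sx*X*w/2+sy*Y*l/2)[::-1]] for sx,sy in((1,1),(1,-1),(-1,-1),(-1,1))],np.int32)],True,col,1)
poly(np.array([.447,.131,.038]),.06,.1,(255,0,0))
b=t-[0,0,.0305];poly(b,.044,.084,(255,255,0));poly(b+[0,0,.022],.044,.084,(255,0,255))
rr,cc=pix(d,b);y0=int(max(0,rr*k-300));x0=int(max(0,cc*k-380))
cv2.imwrite('pics/w8o.png',im[y0:y0+560,x0:x0+760,::-1])
E
```

```text
clock: 22.75
tool_pos: [0.4475, 0.1317, 0.0874]
eef_rot: [0.613, 0.79, -0.0, 0.0]
contact_force: [-0.3, 0.9, -1.5]
opening: 0.176
tcp [0.448 0.132 0.087] F [-0.261  0.944 -1.537] op 0.176 t 22.75
shift units (before twist) [-0.014 -0.017  0.96 ]
jaw deg 14.3 q7 0.19
twist units 0.03882934458849974
```

View pics/w8o.png

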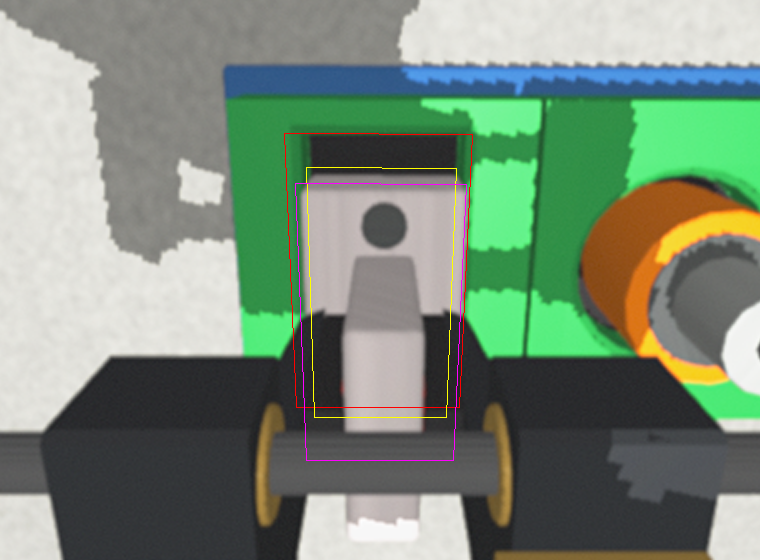

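```bash
python3 -m jog '[{"translation":[0.03,-0.04,0],"twist":0,"claw":0},{"translation":[0,0,0.3],"twist":0,"claw":0},{"translation":[0,0,0.3],"twist":0,"claw":0},{"translation":[0,0,0.2],"twist":0,"claw":0},{"translation":[0,0,0.13],"twist":0,"claw":0},{"translation":[0,0,0],"twist":0,"claw":0},{"translation":[0,0,0],"twist":0,"claw":0},{"translation":[0,0,0],"twist":0,"claw":0}]'
python3 -c "
from h import *
plan([.447,.131,.049],14.1)"
```

```text
clock: 23.47
tool_pos: [0.4457, 0.1329, 0.0503]
eef_rot: [0.614, 0.79, 0.0, 0.0]
contact_force: [0.5, -0.4, -1.8]
opening: 0.177
tcp [0.446 0.133 0.05 ] F [ 0.505 -0.395 -1.832] op 0.177 t 23.4667
shift units (before twist) [-0.055  0.02   0.033]
jaw deg 14.3 q7 0.2
twist units 0.03502213620467387
```

Inside the pocket, about 2 mm above the floor. Release, rise and back off for a check.

```bash
python3 -m jog '[{"translation":[0,0,0.03],"twist":0,"claw":0},{"translation":[0,0,0],"twist":0,"claw":0},{"translation":[0,0,0],"twist":0,"claw":55},{"translation":[0,0,0],"twist":0,"claw":55},{"translation":[0,0,0],"twist":0,"claw":55},{"translation":[0,0,0],"twist":0,"claw":55},{"translation":[0,0,-0.4],"twist":0,"claw":55},{"translation":[0,0,-0.8],"twist":0,"claw":55},{"translation":[0,0,-1],"twist":0,"claw":55},{"translation":[0,0,-1],"twist":0,"claw":55},{"translation":[0,0,-1],"twist":0,"claw":55},{"translation":[0,0,-1],"twist":0,"claw":55},{"translation":[-0.5,0,0],"twist":0,"claw":55},{"translation":[-1,0,0],"twist":0,"claw":55},{"translation":[-1,0,0],"twist":0,"claw":55},{"translation":[-1,0,0],"twist":0,"claw":55},{"translation":[-0.5,0,0],"twist":0,"claw":55},{"translation":[0,0,0],"twist":0,"claw":55},{"translation":[0,0,0],"twist":0,"claw":55},{"translation":[0,0,0],"twist":0,"claw":55}]'
python3 - <<'E'
from h import *
plan([.447,.131,.2])
a=np.radians(14.1);X=np.array([np.cos(a),np.sin(a),0]);Y=np.array([-X[1],X[0],0]);C=np.array([.546,.156,.018])
ims=[]
for n,k,cen in (('wrist',1.2,None),('top',4,1)):
    d=snap(n);im=cv2.resize(d['img'],None,fx=k,fy=k,interpolation=2)
    def poly(c,w,l,col): cv2.polylines(im,[np.array([[round(v*k) for v in pix(d,c+sx*X*w/2+sy*Y*l/2)[::-1]] for sx,sy in((1,1),(1,-1),(-1,-1),(-1,1))],np.int32)],True,col,1)
    def circ(c,q,col): cv2.polylines(im,[np.array([[round(v*k) for v in pix(d,c+q*(np.cos(t)*X+np.sin(t)*Y))[::-1]] for t in np.linspace(0,6.28,40)],np.int32)],True,col,1)
    z=lambda v:np.array([0,0,v])
    poly(C-.102*X+z(.022),.044,.084,(255,0,0));poly(C+.102*X+z(.036),.05,.05,(255,0,0));circ(C+.102*X+z(.088),.022,(255,0,255))
    circ(C+z(.044),.029,(255,0,0));circ(C+z(.074),.015,(255,0,255));poly(C-.102*X+z(.070),.016,.05,(255,0,255))
    if n=='top': y,x=[int(v*k) for v in pix(d,C)];im=im[y-270:y+270,x-170:x+170]
    else: im=im[:504,:460] if 0 else cv2.resize(im,(460,345))
    ims.append(im)
H=max(i.shape[0] for i in ims);ims=[cv2.copyMakeBorder(i,0,H-i.shape[0],0,0,0) for i in ims]
cv2.imwrite('pics/f.png',np.hstack(ims)[:,:,::-1])
for n in ['jar','pulley','wrench','screwdriver']:
    for q in r.spot_point(n,'top')[:1]: print(n,q['location'])
E
```

```text
clock: 25.13
tool_pos: [0.4845, -0.021, 0.2565]
eef_rot: [0.613, 0.79, 0.0, -0.001]
contact_force: [0.4, 0.0, 0.4]
opening: 0.549
tcp [ 0.484 -0.021  0.257] F [0.437 0.035 0.353] op 0.549 t 25.1333
shift units (before twist) [3.912 0.036 1.418]
jaw deg 14.4 q7 0.42
jar [186.1, 373.1]
pulley [246.0, 430.3]
wrench [142.9, 313.6]
screwdriver [213.7, 130.5]
```

View pics/f.png

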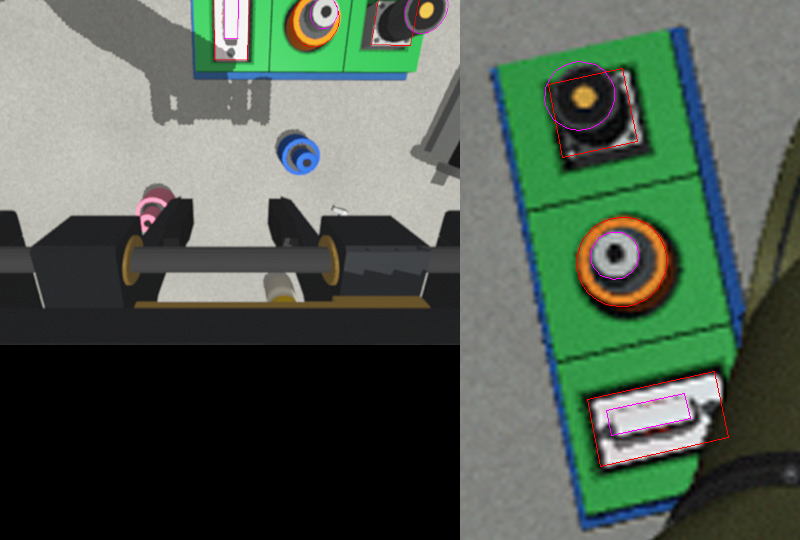

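```bash
python3 -c "
from plant import r
r.finish_job();print(r.get_state()['clock'])"
```

```text
the job is handed in; nothing more can be done
the job is handed in; nothing more can be done
```

The drive kit is made up and handed in at about 25 s of the 72 s allowed. The hand-in reports no verdict, so what follows rests on my own last checks.

- **Placing:** The orange roller, gripped by its hub, went into the round pocket. The motor, gripped by its cylinder above the ribs, went into the square one. The guide, gripped by its fin, went into the long one. Each was let go inside its pocket, about 0–2 mm above the floor.
- **Last pictures (top and wrist cameras):** All three parts match outlines drawn for seated, upright parts at floor depth, within about 1–3 mm. The robot's arm hid one end of the guide in the top picture. The gripper was open and clear of everything, with about 0.5 N on the wrist.
- **Bystanders:** The jar and pulley were found within about 2 pixels of where they started, and the screwdriver within about 3. The wrench came out 4 pixels (about 10 mm) off. I put this down to detector scatter, since I saw no sign that the robot touched it, but I did not measure it again.
- **One measurement that disagreed:** The first motor position, read while the arm was still settling, was about 10 mm off. I measured it again from a settled picture before gripping.

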